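# Stand the soap box heavy end down

## Task

One half of the closed grey soap box hides a heavy scrubbing stone, and nothing on the outside tells which. Lift the box clear of the shelf by its wire handle to see which end dips, lay it back down on the shelf and let go, then take it again and stand it on end, heavy end at the bottom, about the middle of the white tray so that it stands by itself. Leave the lota, tumbler, mirror and comb where they are.

Things in the scene. Friction and masses are not known exactly. Their poses are not given: they have to be found in the camera images.
- soapbox: Closed grey plastic box, 140 (x) x 56 (y) x 50 (z) mm, about 0.3 kg, lying flat on the turquoise shelf (z = 0), length roughly along world y. Origin: centre of its underside; z out of the lid. A stone (0.18 kg, 34 mm from the middle) lies in its +x or -x half, varying from run to run, a nail brush (0.02 kg) in the other. Ends look alike; long sides flat and plain but for the handle at mid length.
- bail_grip (a point): Centre of the black grip of the wire handle: a bar 14 mm thick along the box's length, 40 mm long across it, 16 mm high, 95 mm above the box's underside at mid length. The handle stands up by itself and swings only 0.35 rad either way along the box's length, so a box hung by it dips by up to 0.35 rad at its heavy end.
- bail: The wire handle, hinged on the box; origin on its pivot axis (36 mm above the box's underside, mid length), z runs up to the grip, whose centre is 59 mm along it. Its two wires run down just outside the box, 33 mm either side of its centre line.
- tray: White plastic square drip tray, fixed to the shelf, 140 x 140 mm outside, rim 14 mm high and 5 mm thick, flat inner floor 130 x 130 mm, 5 mm above the shelf. Origin: centre of its underside.
- lota: Round-bellied steel water pot, 100 mm diameter, 104 mm high; bystander. Origin: centre of its underside.
- tumbler: Steel tumbler, 72 mm diameter at the rim, 105 mm high; bystander. Origin: centre of its underside.
- mirror: Round mirror of 116 mm diameter in a red plastic frame on a foot of 60 x 80 mm, 140 mm high; bystander. Origin: centre of its underside; the glass faces along its x.
- comb: Flat bamboo comb, 150 mm long (its y), 44 mm wide, 6 mm thick, lying; bystander. Origin: about its middle, on the underside.
Not all that is in view belongs to the job. Leave any blue or purple look-alike of the soapbox alone. Of the things that look like the tray, take the one that is farthest to the robot's right at the start.

How it is judged:
On the way, in this order (a step that is already met when the one before it is completed fails the run):
1. the box hangs by its handle in the fingers, clear of the shelf (its underside's centre more than 35 mm up) (height (world z) of soapbox above 0.035 m and contact force between the fingers and bail above 0.5 N), for 0.2 s.
2. the box lies flat on the shelf again, let go (height (world z) of soapbox below 0.006 m and angle between soapbox's own z axis and vertical below 0.12 rad and contact force between the fingers and soapbox below 0.1 N), for 0.1 s.
At the end, for the whole second after the job is handed in: The box stands on end on the tray's floor by itself, released and at rest, within 0.1 rad of upright, the end with the stone at the bottom, the stone within 35 mm of the tray's centre seen from above; lota, tumbler, mirror and comb within 30 mm of where they were ((angle between soapbox's own x axis and vertical below 0.1 rad or angle between soapbox's own x axis and vertical above 3.0416 rad) and z of stone_c0 in the frame of tray below 0.06 m and horizontal distance between stone_c0 and tray below 0.035 m and z of soapbox in the frame of tray below 0.085 m and linear speed of soapbox below 0.02 m/s and contact force between the fingers and soapbox below 0.1 N and distance of each of lota, tumbler, mirror, comb from where it was at the start of the episode below 0.03 m); the robot touches nothing.
It fails at once if the lota, tumbler, mirror or comb is pushed more than 30 mm or tipped over (distance of any of lota, tumbler, mirror, comb from where it was at the start of the episode above 0.03 m or angle between any of lota, tumbler, mirror's own z axis and vertical above 0.5 rad).
It also fails if it takes over 59 s, if anything falls off the work surface, if the arm or the gripper's body presses on something with over 40 N, if the wrist force passes 120 N, or if a joint passes its speed limit or range.

## Robot

A 6-joint arm with a two-finger parallel gripper is mounted at the origin on the work surface. World frame = base frame: x ahead of the robot, y to its left, z up, the work surface at z = 0. Lengths are in m, angles in rad, forces in N, time in s.
With the tool pointing down it reaches from about 0.35 to 0.875 m from the base axis. Payload 4.2 kg.
Tool frame: the origin (TCP) lies midway between the tips of the shut fingers; the grasp point (between the pads) lies 19 mm behind it; z points along the fingers, x is the direction in which the jaws open and shut, and the axes are right-handed (so a half turn about z gives the same grasp; the last joint's range is limited). The gripper opens to 85 mm and grips with 20 to 120 N. Pads are 22 mm wide; open, the fingers measure 114 mm over their backs; the gripper's body (76 mm by 85 mm) begins 54 mm behind the grasp point. The pads swing forward as they close: fully open they stand 13 mm farther back than shut.
Start: joints at [1.438, 0.385, 0.008, 0, -1.194, -0.259], TCP at [0.239, 0.578, 0.231] pointing down, gripper open.
Joint ranges: [-3.14, 3.14], [-1.21, 2.06], [-1.07, 1.41], [-3.16, 2.05], [-2.99, -0.16], [-3.1, 3.1]. Speed limits (rad/s): [2.79, 2.79, 3.14, 3.14, 3.14, 3.14].

## Interface

Orientations are given as a rotation vector (axis times angle).
In Python, from station import get_state, viewer, sign_off gives the robot as it stands.
- The arm moves only by the shell command python3 -m pendant 'ROWS' [OPENING] [FORCE]. ROWS is JSON, one flat list of numbers, 4 for each row, row after row: the shift along the tool's x, y, z in cm, then the turn about the tool's z in rad. In form: [dx, dy, dz, yaw, dx, dy, dz, yaw, ...]. A call has 1 to 10 rows; each row is the pose to reach, as a shift and turn from the pose measured when the call began, along the tool's axes at that moment; what a row does not reach only later rows make up. A row lasts 1/12 s, in which the tool goes at most 41.7 mm and 7.16 degrees, less where a joint would pass 70% of its speed; a pose out of reach is approached as far as the arm can. A call with a gripper value outside its range is refused whole. OPENING is the gripper command: -1 is fully open, 1 is shut, values between are in proportion, set as the call begins (- or left out, the last holds). The fingers move at their own pace and stop on an object; FORCE is the grip in N (left out, the last holds). Time passes only in rows, so rows that repeat a pose let the fingers close. It gives the time, the measured TCP pose, the force and the opening at its end, in the units of the state.
- get_state(): the state, without advancing time (a new reading comes with each control period).
- viewer.get_image(name): name is "scene" or "top" or "wrist"; returns the picture (384x512x3 uint8, blue, green, red); there is no depth.
- viewer.calibration(name): a dict with "fx", "fy", "cx", "cy" (pixels), "D" ([k1, k2, p1, p2, k3] as OpenCV has them; the pictures are not rectified), "world_from_camera" (4x4, takes a point from camera to world coordinates). Camera axes: x right, y down, z forward; pixel columns grow to the right and rows downward; lengths in m; the calibration is good to about 2 mm. A picture is of the moment at which its call begins: read the wrist's pose just before it. calibration takes no time and is no camera call; for the wrist camera it gives the pose at the moment of the call.
- sign_off(): hands the job in, once; it reports no verdict.
The state is a dict: "time_s": time; "qpos": joint angles; "qd": joint speeds; "effort": joint torques, N m; "tcp_pos": TCP position; "orientation": TCP orientation; "wrist_force": force on the tool from outside, world axes, zero at the start; "wrist_torque": the same for the moment, N m; "width": finger opening in m.
Only numpy, scipy, OpenCV 4.12 (cv2) and the standard library are available. Lean on these libraries where they do the work, as an engineer would, in place of code of your own. Each camera call takes 0.05 s, during which the arm holds its last target.

## Working session

There is one attempt and no reset: what is moved stays moved. The work goes in short steps, Python scripts to look and compute and a shell command to move; the robot and the scene stay as the last step left them, time stands still between calls to the robot, and variables do not carry over. Pictures are saved under pics/ and viewed, and the job is handed in when it is done.

```bash
ls; mkdir -p pics; python3 - <<'E'
from station import get_state, viewer
import cv2
print(get_state())
for n in ["scene","top","wrist"]:
    c=viewer.calibration(n); print(n,c)
    cv2.imwrite(f"pics/{n}0.png",viewer.get_image(n))
E
```

```text
pics
{'time_s': 0.0, 'qpos': array([ 1.43758778e+00,  3.85591328e-01,  6.62772093e-03, -5.43032708e-04,
       -1.19401011e+00, -2.58573049e-01]), 'qd': array([-0.00075829, -0.00104452, -0.00164772, -0.00057237,  0.00057801,
        0.00070167]), 'effort': array([ 4.79661721e-04, -3.92284191e+01,  1.88396448e+01,  4.18630823e+00,
       -4.65258621e-03, -2.21212211e-06]), 'tcp_pos': array([0.23840974, 0.57710356, 0.23019481]), 'orientation': array([ 1.74530054e+00, -2.61000042e+00,  2.03964563e-03]), 'wrist_force': array([0.08938415, 0.90023876, 0.02837683]), 'wrist_torque': array([0.01170099, 0.00792355, 0.01118019]), 'width': 0.08561197011833194}
scene {'fx': 473.94662546961854, 'fy': 473.94662546961854, 'cx': 246.2117060719165, 'cy': 187.25378961948667, 'D': array([-0.19552401,  0.        ,  0.        ,  0.        ,  0.        ]), 'world_from_camera': array([[-0.41299548,  0.66884889, -0.61812288,  1.35657493],
       [ 0.91058454,  0.31551495, -0.2669946 ,  0.32471258],
       [ 0.01644797, -0.6731207 , -0.73934971,  1.02887193],
       [ 0.        ,  0.        ,  0.        ,  1.
[... 219 characters left out ...]
array([[ 0.00417641, -0.98900779,  0.14780446,  0.38196749],
       [-0.99998703, -0.00369985,  0.00349904,  0.0046182 ],
       [-0.00291372, -0.14781715, -0.98901041,  1.27141322],
       [ 0.        ,  0.        ,  0.        ,  1.        ]])}
wrist {'fx': 276.2395820688928, 'fy': 276.2395820688928, 'cx': 253.42388122878404, 'cy': 190.11977037470848, 'D': array([-0.06185617,  0.        ,  0.        ,  0.        ,  0.        ]), 'world_from_camera': array([[-0.38183269, -0.88194684, -0.27635767,  0.30899653],
       [-0.92422719,  0.36527122,  0.11127014,  0.54896359],
       [ 0.00281115,  0.29790385, -0.95459174,  0.3732872 ],
       [ 0.        ,  0.        ,  0.        ,  1.        ]])}
```

View pics/scene0.png

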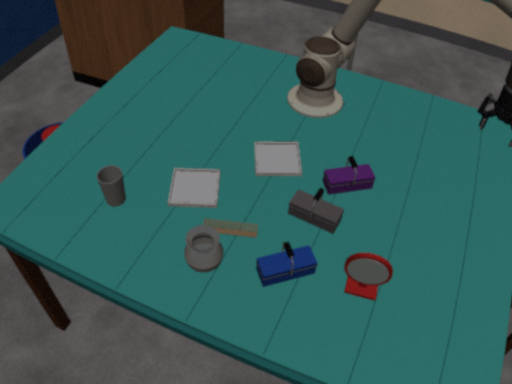

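View pics/top0.png

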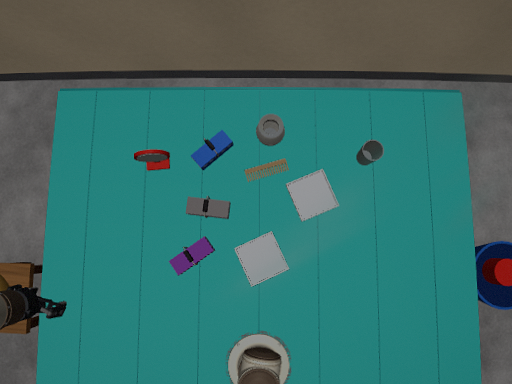

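View pics/wrist0.png

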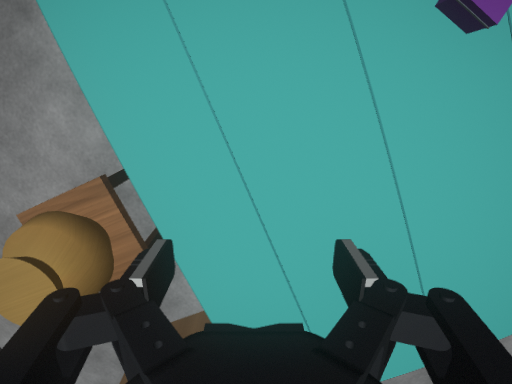

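Candidates for the box: grey (208,208 in top), blue (212,149) and purple (191,255) look-alikes → grey one. Trays: (312,195) and (262,259); the one farthest right (−y, larger column) is (312,195). Close crop to check and measure.

```bash
cat > h.py <<'E'
import numpy as np, cv2
from station import get_state, viewer
from scipy.spatial.transform import Rotation as R
def cast(c,px,z):
    K=np.array([[c['fx'],0,c['cx']],[0,c['fy'],c['cy']],[0,0,1.]])
    p=cv2.undistortPoints(np.array(px,float).reshape(-1,1,2),K,np.array(c['D'])).reshape(-1,2)
    T=c['world_from_camera']; d=np.c_[p,np.ones(len(p))]@T[:3,:3].T; o=T[:3,3]
    return o+d*((z-o[2])/d[:,2])[:,None]
def proj(c,P):
    K=np.array([[c['fx'],0,c['cx']],[0,c['fy'],c['cy']],[0,0,1.]])
    T=np.linalg.inv(c['world_from_camera'])
    return cv2.projectPoints(np.array(P,float).reshape(-1,3),cv2.Rodrigues(T[:3,:3])[0],T[:3,3],K,np.array(c['D']))[0].reshape(-1,2)
def shot(n,f,crop=None,s=1):
    c=viewer.calibration(n); im=viewer.get_image(n); v=im
    if crop: v=im[crop[1]:crop[3],crop[0]:crop[2]]
    cv2.imwrite(f"pics/{f}.png",cv2.resize(v,None,fx=s,fy=s,interpolation=cv2.INTER_CUBIC)); return c,im
def to(p,yaw=None,axis=None):
    """rows shift (cm) from current pose to TCP p; yaw so tool x lies along axis (world angle), nearest half turn"""
    s=get_state(); Rm=R.from_rotvec(s['orientation']).as_matrix()
    d=Rm.T@(np.array(p)-s['tcp_pos'])*100
    out=[d.round(2)]
    if axis is not None:
        cur=np.arctan2(Rm[1,0],Rm[0,0]); e=(axis-cur+np.pi/2)%np.pi-np.pi/2
        out.append(('yaw',round(-e,3),'q6',s['qpos'][5].round(3)))
    print('tcp',s['tcp_pos'].round(4),'z',Rm[:,2].round(3),'x',Rm[:,0].round(3),'rows',out,'t',s['time_s'])
E
python3 - <<'E'
from h import *
c=viewer.calibration('top'); im=cv2.imread('pics/top0.png'); cs=viewer.calibration('scene'); ims=cv2.imread('pics/scene0.png')
a=cv2.resize(im[180:280,170:350],None,fx=4,fy=4,interpolation=cv2.INTER_CUBIC)
cv2.imwrite('pics/crop0.png',a)
b=cv2.resize(ims[130:290,240:400],None,fx=4,fy=3.7,interpolation=cv2.INTER_CUBIC); cv2.imwrite('pics/crop1.png',b)
hsv=cv2.cvtColor(im,cv2.COLOR_BGR2HSV)
print(hsv[208,195],hsv[200,205],hsv[195,312],hsv[208,205])
E
```

```text
[ 0 11 94] [90 13 20] [105   7 152] [165  20  26]
```

View pics/crop0.png

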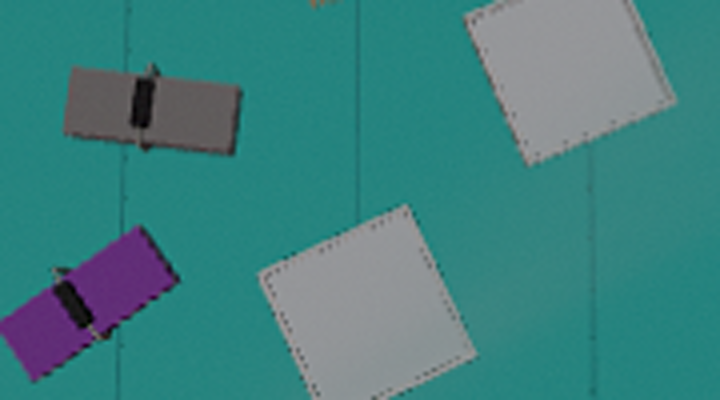

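View pics/crop1.png

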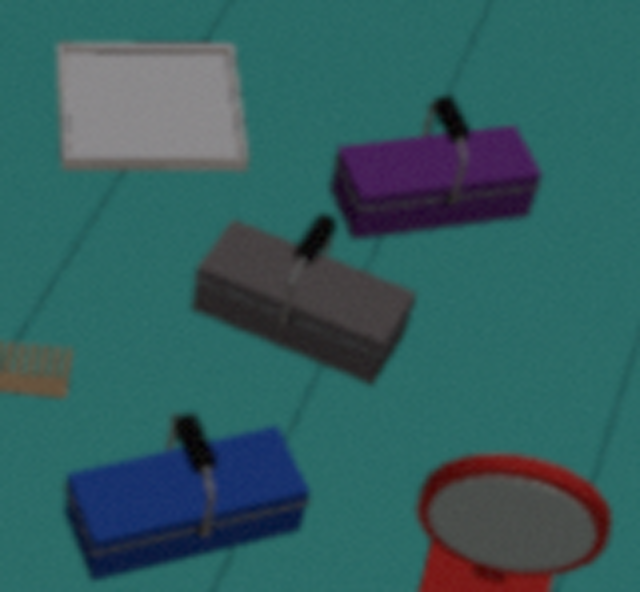

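The top crop shows the grey box at (208,208) with its black grip near (205.5,206). The chosen tray is at (312,195), up and to the right. Now measuring both.

```bash
python3 - <<'E'
from h import *
c=viewer.calibration('top'); im=cv2.imread('pics/top0.png'); hsv=cv2.cvtColor(im,cv2.COLOR_BGR2HSV)
H,S,V=cv2.split(hsv)
def blob(m,x0,y0,x1,y1):
    k=np.zeros_like(m); k[y0:y1,x0:x1]=m[y0:y1,x0:x1]
    cs,_=cv2.findContours(k,cv2.RETR_EXTERNAL,cv2.CHAIN_APPROX_NONE); return max(cs,key=cv2.contourArea)
def rect(px,z):
    P=cast(c,px.reshape(-1,2),z)[:,:2]; r=cv2.minAreaRect((P*1000).astype(np.float32)); return P,r
lid=((S<60)&(V>78)).astype(np.uint8)*255
allb=((S<70)).astype(np.uint8)*255
for n,m,z in(('lid',lid,.05),('boxall',allb,.05)):
    print(n,rect(blob(cv2.morphologyEx(m,cv2.MORPH_CLOSE,np.ones((5,5))),180,190,236,226),z)[1])
blk=((V<45)).astype(np.uint8)*255
g=blob(blk,196,195,216,216); P,r=rect(g,.103); print('grip',r, g.reshape(-1,2).min(0),g.reshape(-1,2).max(0))
t=((S<60)&(V>100)).astype(np.uint8)*255
for b in((282,165,345,224),(230,230,292,288)): print('tray',rect(blob(t,*b),.01)[1])
# scene grip
cs=viewer.calibration('scene'); ims=cv2.imread('pics/scene0.png'); Vs=cv2.cvtColor(ims,cv2.COLOR_BGR2HSV)[...,2]
k=np.zeros_like(Vs); k[186:204,308:328]=(Vs[186:204,308:328]<45)*255
mm=cv2.moments(k,True); u=(mm['m10']/mm['m00'],mm['m01']/mm['m00']); print('scene grip',u,cast(cs,[u],.095))
for z in(.095,): print('top grip mean',cast(c,[g.reshape(-1,2).mean(0)],z))
E
```

```text
lid ((514.4689331054688, 171.5560302734375), (138.465576171875, 63.80755615234375), 83.9778060913086)
boxall ((512.6697998046875, 170.31607055664062), (142.14926147460938, 67.07240295410156), 83.72610473632812)
grip ((509.15850830078125, 170.7213897705078), (14.608964920043945, 36.08395767211914), 84.19589233398438) [203 200] [208 211]
tray ((558.9038696289062, -181.86679077148438), (140.6156463623047, 141.33645629882812), 22.642864227294922)
tray ((342.5268859863281, -7.914039611816406), (139.28709411621094, 139.83523559570312), 24.848596572875977)
scene grip (319.21875, 193.734375) [[0.51432876 0.17233979 0.095     ]]
top grip mean [[0.51003538 0.17190892 0.095     ]]
```

```bash
python3 -c "
from h import *
to([.512,.172,.20],axis=np.radians(84))
to([.512,.172,.082],axis=np.radians(84))"
```

```text
tcp [0.2385 0.5772 0.2305] z [-0.001 -0.002 -1.   ] x [-0.382 -0.924  0.002] rows [array([ 27.  , -40.76,   3.1 ]), ('yaw', np.float64(-0.287), 'q6', np.float64(-0.259))] t 0.15
tcp [0.2385 0.5772 0.2305] z [-0.001 -0.002 -1.   ] x [-0.382 -0.924  0.002] rows [array([ 26.98, -40.75,  14.9 ]), ('yaw', np.float64(-0.287), 'q6', np.float64(-0.259))] t 0.15
```

```bash
python3 -m pendant '[27,-40.8,3,-0.287,27,-40.8,3,-0.287,27,-40.8,3,-0.287,27,-40.8,3,-0.287,27,-40.8,3,-0.287,27,-40.8,3,-0.287,27,-40.8,3,-0.287,27,-40.8,3,-0.287,27,-40.8,3,-0.287,27,-40.8,3,-0.287]' -1 40; python3 -c "
from h import *
to([.512,.172,.20],axis=np.radians(84))"
```

```text
time_s: 0.98
tcp_pos: [0.4718, 0.231, 0.2055]
orientation: [2.101, -2.333, 0.001]
wrist_force: [0.2, 0.9, -0.2]
width: 0.085
tcp [0.4718 0.231  0.2055] z [-0.001 -0.002 -1.   ] x [-0.104 -0.995  0.002] rows [array([ 5.44, -4.62,  0.55]), ('yaw', np.float64(0.0), 'q6', np.float64(0.701))] t 0.9833
```

```bash
python3 -m pendant '[5.4,-4.6,0.5,0,5.4,-4.6,0.5,0,5.4,-4.6,0.5,0,5.4,-4.6,0.5,0,5.4,-4.6,0.5,0]'; python3 -c "
from h import *
to([.512,.172,.083],axis=np.radians(84))
c,im=shot('wrist','w1')
print(proj(c,[[.512,.172,.095]]))
P=proj(c,[[.512,.172,.103]]);print(P)
V=cv2.cvtColor(im,cv2.COLOR_BGR2HSV)[...,2]
"
```

```text
time_s: 1.4
tcp_pos: [0.5117, 0.1724, 0.2003]
orientation: [2.1, -2.334, 0.001]
wrist_force: [-0.1, -0.2, 0.1]
width: 0.0858
tcp [0.5117 0.1724 0.2003] z [-0.001 -0.002 -1.   ] x [-0.105 -0.994  0.002] rows [array([ 0.02, -0.05, 11.73]), ('yaw', np.float64(-0.0), 'q6', np.float64(0.839))] t 1.4
[[254.05674864 188.25305865]]
[[254.09698146 190.82102404]]
```

View pics/w1.png

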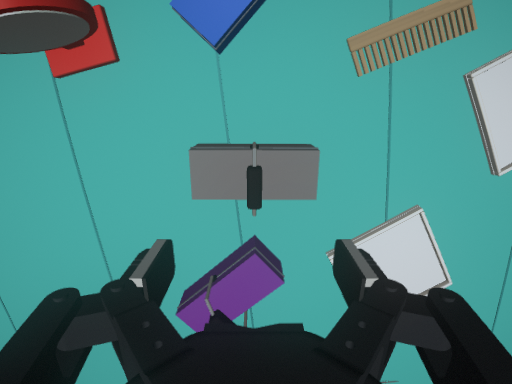

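The wrist picture shows the grip at (254,188), against (254,190) predicted, so it is centred between the pads. Descending.

```bash
python3 -m pendant '[0,0,4,0,0,0,8,0,0,0,11,0,0,0,12.2,0,0,0,12.2,0]'; python3 -m pendant '[0,0,0,0,0,0,0,0,0,0,0,0,0,0,0,0,0,0,0,0,0,0,0,0,0,0,0,0,0,0,0,0]' 1 40
```

```text
time_s: 1.87
tcp_pos: [0.5086, 0.1728, 0.0751]
orientation: [2.099, -2.325, -0.001]
wrist_force: [-0.4, -1.0, 0.5]
width: 0.0852
time_s: 2.53
tcp_pos: [0.509, 0.1728, 0.0761]
orientation: [2.1, -2.326, -0.001]
wrist_force: [-1.3, -0.7, 6.3]
width: 0.0131
```

```bash
python3 -m pendant '[0,0,-1,0,0,0,-2.5,0,0,0,-4,0,0,0,-6,0,0,0,-8,0,0,0,-9,0,0,0,-9,0,0,0,-9,0,0,0,-9,0,0,0,-9,0]'; python3 -c "
from h import *
shot('scene','s2',(240,100,400,260),4);shot('wrist','w2');shot('top','t2',(150,150,270,240),5)"
```

```text
time_s: 3.37
tcp_pos: [0.5086, 0.1728, 0.1644]
orientation: [2.097, -2.324, -0.002]
wrist_force: [-0.7, 0.6, -2.6]
width: 0.0135
```

View pics/s2.png

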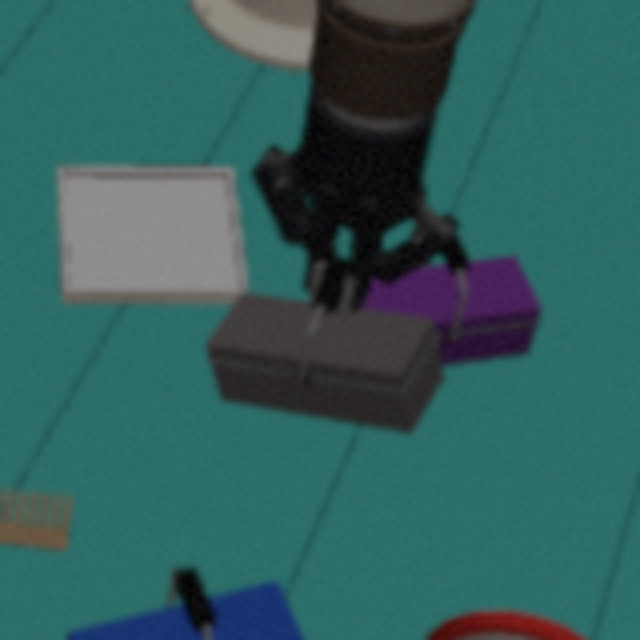

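View pics/w2.png

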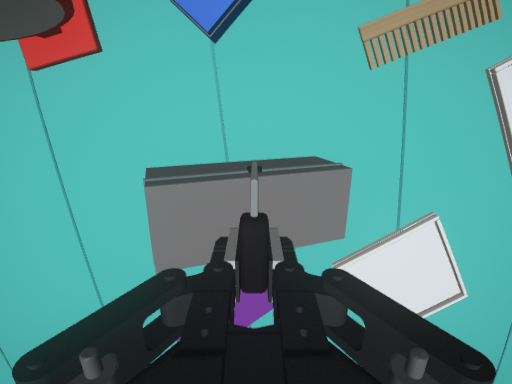

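Both pictures agree that the −y end (tray side, left in scene, right in wrist) dips. In the wrist view the left end looks larger and nearer, with half-lengths of 109 and 97 px. In the scene view the long-edge slope fell from 0.42 to 0.17. I'll check that against the projected numbers.

```bash
python3 - <<'E'
from h import *
cs=viewer.calibration('scene');cw=viewer.calibration('wrist'); s=get_state();print(s['time_s'],s['tcp_pos'])
g=s['tcp_pos']+[0,0,.019]; piv=g-[0,0,.059]
a=np.array([np.cos(np.radians(84)),np.sin(np.radians(84)),0]); b=np.array([a[1],-a[0],0])
for th in(-.35,0,.35):  # th>0 : +y end up
    A=a*np.cos(th)+np.array([0,0,np.sin(th)]); Z=-a*np.sin(th)+np.array([0,0,np.cos(th)])
    pts=[piv+A*sx*.07+b*.028+Z*dz for sx in(-1,1) for dz in(-.036,.014)]
    print(th,'scene crop',((proj(cs,pts)-[240,100])*4).round().tolist(),'wrist',proj(cw,pts).round().tolist())
E
```

```text
3.5167 [0.50919448 0.17306421 0.16504782]
-0.35 scene crop [[200.0, 331.0], [230.0, 291.0], [371.0, 456.0], [406.0, 421.0]] wrist [[361.0, 174.0], [363.0, 195.0], [193.0, 160.0], [156.0, 173.0]]
0 scene crop [[207.0, 362.0], [214.0, 311.0], [399.0, 445.0], [412.0, 395.0]] wrist [[339.0, 166.0], [363.0, 183.0], [167.0, 166.0], [144.0, 183.0]]
0.35 scene crop [[226.0, 393.0], [210.0, 336.0], [417.0, 424.0], [405.0, 365.0]] wrist [[313.0, 160.0], [351.0, 174.0], [145.0, 174.0], [145.0, 195.0]]
```

Observed corners, (222,400) and (412,432), fit +0.35, so the stone is in the −y half. Laying it back down.

```bash
python3 -m pendant '[0,0,2,0,0,0,4,0,0,0,5.5,0,0,0,6.5,0,0,0,7.3,0,0,0,8,0,0,0,8.4,0,0,0,8.8,0,0,0,8.8,0,0,0,8.8,0]';  python3 -c "
from h import *
to([.512,.172,.0761])
shot('scene','s3',(240,100,400,260),4)"
```

```text
time_s: 4.35
tcp_pos: [0.5086, 0.1724, 0.0772]
orientation: [2.099, -2.324, -0.001]
wrist_force: [-0.1, 0.4, -3.3]
width: 0.0133
tcp [0.5086 0.1724 0.0772] z [-0.008 -0.006 -1.   ] x [-0.102 -0.995  0.007] rows [array([ 0.  , -0.35,  0.11])] t 4.35
```

View pics/s3.png

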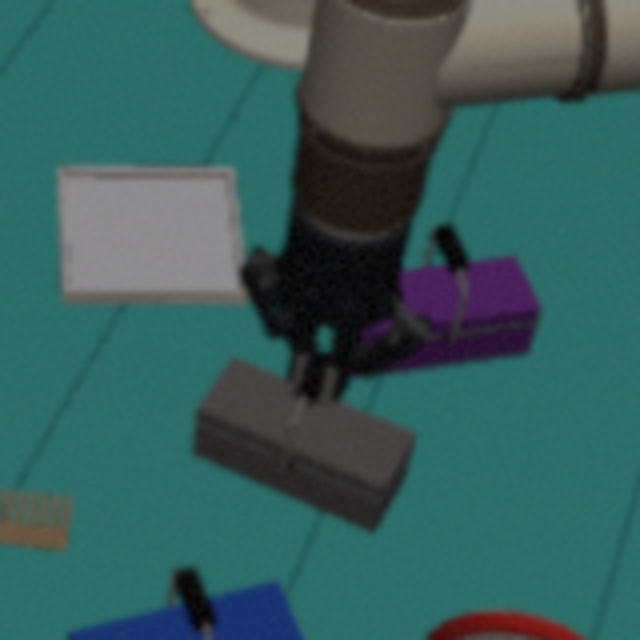

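```bash
python3 -m pendant '[0,0,0.2,0,0,0,0.3,0,0,0,0.3,0]'; python3 -m pendant '[0,0,0,0,0,0,0,0,0,0,0,0,0,0,0,0,0,0,0,0,0,0,0,0]' -1; python3 -m pendant '[0,0,-3,0,0,0,-7,0,0,0,-11,0,0,0,-11,0,0,0,-11,0]'; python3 -c "
from h import *
c,im=shot('wrist','w3')
c,im=shot('scene','s4',(240,100,400,260),4)"
```

```text
time_s: 4.65
tcp_pos: [0.509, 0.1726, 0.0761]
orientation: [2.1, -2.325, 0.0]
wrist_force: [-2.7, 0.0, 6.1]
width: 0.0135
time_s: 5.15
tcp_pos: [0.509, 0.1726, 0.0759]
orientation: [2.1, -2.325, 0.0]
wrist_force: [0.0, -0.1, -0.0]
width: 0.0842
time_s: 5.57
tcp_pos: [0.511, 0.1741, 0.1888]
orientation: [2.105, -2.33, 0.001]
wrist_force: [-0.9, -0.5, -0.9]
width: 0.0854
```

View pics/w3.png

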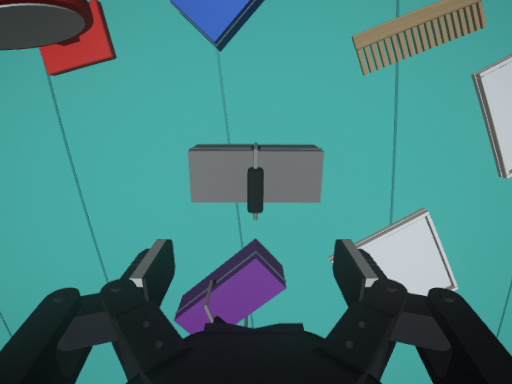

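View pics/s4.png

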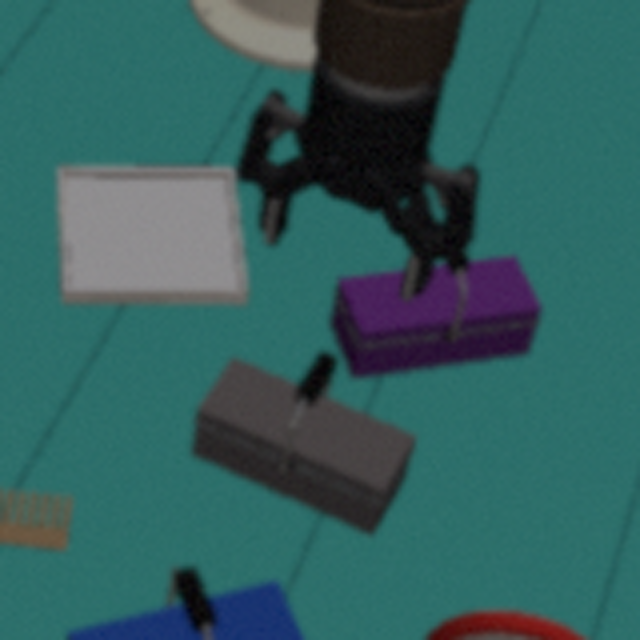

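The box lies flat and released at the same place, with lid corners in the wrist view near (190,150)–(323,202). Measuring it precisely for the regrip.

```bash
python3 - <<'E'
from h import *
c=viewer.calibration('wrist'); im=cv2.imread('pics/w3.png')
hsv=cv2.cvtColor(im,cv2.COLOR_BGR2HSV); k=np.zeros(im.shape[:2],np.uint8)
m=((hsv[...,1]<60)&(hsv[...,2]>85)).astype(np.uint8)*255
k[135:215,170:340]=m[135:215,170:340]; k=cv2.morphologyEx(k,cv2.MORPH_CLOSE,np.ones((25,25)))
k=cv2.morphologyEx(k,cv2.MORPH_OPEN,np.ones((15,15)))
cs,_=cv2.findContours(k,cv2.RETR_EXTERNAL,cv2.CHAIN_APPROX_NONE); g=max(cs,key=cv2.contourArea)
P=cast(c,g.reshape(-1,2),.05)[:,:2]*1000; r=cv2.minAreaRect(P.astype(np.float32)); print(r, cv2.boxPoints(r).round(1).tolist())
a=np.radians(r[2] if r[1][0]>r[1][1] else r[2]+90); u=np.array([np.cos(a),np.sin(a)]); u*=np.sign(u[1])
ctr=np.array(r[0])/1000
for d in(.045,.052):
  p=ctr+u*d; print(d,p)
  to([*p,.20],axis=a+np.pi/2)
E
```

```text
((512.6995239257812, 169.96649169921875), (137.99554443359375, 58.08357238769531), 84.1138916015625) [[476.70001220703125, 104.30000305175781], [534.5, 98.4000015258789], [548.7000122070312, 235.60000610351562], [490.8999938964844, 241.60000610351562]]
0.045 [0.51731434 0.21472924]
tcp [0.509  0.173  0.1854] z [-0.008 -0.006 -1.   ] x [-0.102 -0.995  0.007] rows [array([-4.23, -0.39, -1.5 ]), ('yaw', np.float64(-1.57), 'q6', np.float64(0.839))] t 5.6667
0.052 [0.51803219 0.22169233]
tcp [0.509  0.173  0.1854] z [-0.008 -0.006 -1.   ] x [-0.102 -0.995  0.007] rows [array([-4.93, -0.39, -1.5 ]), ('yaw', np.float64(-1.57), 'q6', np.float64(0.839))] t 5.6667
```

```bash
python3 -m pendant '[-5.2,-0.5,-2,-0.12,-5.2,-0.5,-2,-0.24,-5.2,-0.5,-2,-0.36,-5.2,-0.5,-2,-0.48,-5.2,-0.5,-2,-0.6,-5.2,-0.5,-2,-0.72,-5.2,-0.5,-2,-0.84,-5.2,-0.5,-2,-0.96,-5.2,-0.5,-2,-1.08,-5.2,-0.5,-2,-1.2]' -1; python3 -c "
from h import *
to([.5183,.2247,.20],axis=np.radians(174.1))"
```

```text
time_s: 6.5
tcp_pos: [0.5187, 0.2238, 0.2027]
orientation: [3.046, -0.724, -0.014]
wrist_force: [-0.5, -0.3, 0.1]
width: 0.0853
tcp [0.5187 0.2238 0.2027] z [-0.011 -0.009 -1.   ] x [ 0.893 -0.45  -0.006] rows [array([-0.07, -0.07,  0.27]), ('yaw', np.float64(-0.364), 'q6', np.float64(1.981))] t 6.5
```

```bash
python3 -m pendant '[-0.1,-0.1,1.5,-0.12,-0.1,-0.1,3,-0.24,-0.1,-0.1,5,-0.364,-0.1,-0.1,7,-0.364,-0.1,-0.1,7,-0.364,-0.1,-0.1,7,-0.364]'; python3 -c "
from h import *
to([.5183,.2247,.006],axis=np.radians(174.1))
shot('scene','s5',(240,100,400,260),4);shot('wrist','w5')"
```

```text
time_s: 7.0
tcp_pos: [0.5164, 0.2236, 0.1306]
orientation: [3.124, -0.161, -0.023]
wrist_force: [0.7, 0.6, 1.7]
width: 0.0858
tcp [0.5164 0.2236 0.1306] z [-0.015 -0.012 -1.   ] x [ 0.995 -0.103 -0.014] rows [array([ 0.35, -0.3 , 12.45]), ('yaw', np.float64(-0.0), 'q6', np.float64(2.342))] t 7.0
```

View pics/s5.png

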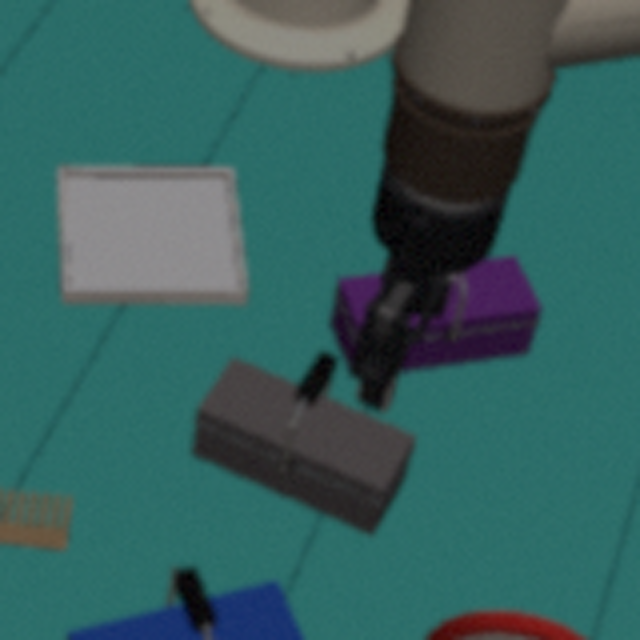

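View pics/w5.png

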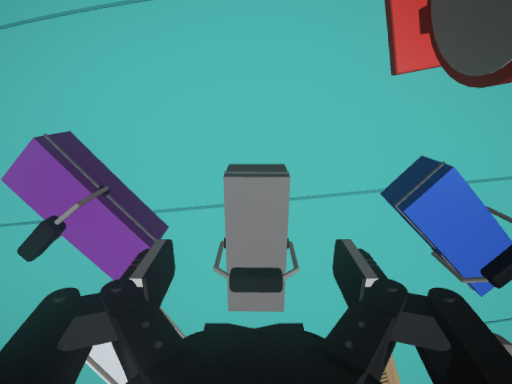

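The wrist view shows the box centred between the fingers (col 257 against 254), with the handle on the far side. Descending to grip the light end.

```bash
python3 -m pendant '[0.2,-0.1,3,0,0.3,-0.2,6,0,0.35,-0.3,8.5,0,0.35,-0.3,10.5,0,0.35,-0.3,11.5,0,0.35,-0.3,12,0,0.35,-0.3,12.3,0,0.35,-0.3,12.3,0]'; python3 -c "
from h import *
to([.5183,.2247,.005],axis=np.radians(174.1))
shot('wrist','w6')"
```

```text
time_s: 7.77
tcp_pos: [0.5211, 0.2267, 0.0108]
orientation: [3.129, -0.161, -0.014]
wrist_force: [-1.3, -0.0, 0.8]
width: 0.0856
tcp [0.5211 0.2267 0.0108] z [-0.009 -0.008 -1.   ] x [ 0.995 -0.102 -0.008] rows [array([-0.25,  0.22,  0.58]), ('yaw', np.float64(0.0), 'q6', np.float64(2.343))] t 7.7667
```

View pics/w6.png

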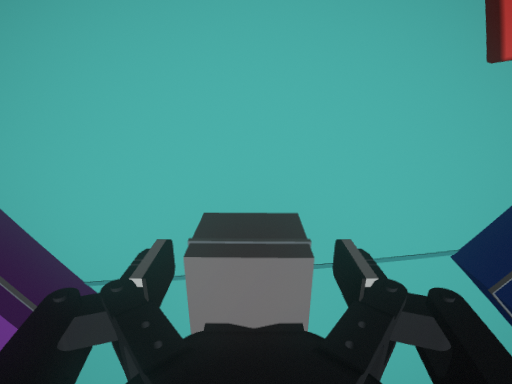

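```bash
python3 -m pendant '[-0.2,0.25,0.5,0,-0.2,0.25,0.5,0]'; python3 -m pendant '[-0.2,0,0,0,-0.2,0,0,0,-0.2,0,0,0,-0.2,0,0,0,-0.2,0,0,0,-0.2,0,0,0,-0.2,0,0,0]' 1 20; python3 -m pendant '[0,0,-1,0,0,0,-2.5,0,0,0,-4,0,0,0,-6,0,0,0,-8,0,0,0,-10,0,0,0,-12,0,0,0,-13,0,0,0,-13,0,0,0,-13,0]';python3 -c "
from h import *
shot('scene','s7',(240,100,400,260),4);shot('wrist','w7')"
```

```text
time_s: 7.98
tcp_pos: [0.5187, 0.2244, 0.0067]
orientation: [3.13, -0.161, -0.012]
wrist_force: [-0.2, 0.6, -0.3]
width: 0.0853
time_s: 8.57
tcp_pos: [0.5171, 0.2248, 0.0073]
orientation: [3.131, -0.161, -0.011]
wrist_force: [-1.1, 0.1, 5.5]
width: 0.0558
time_s: 9.4
tcp_pos: [0.5174, 0.2255, 0.1368]
orientation: [3.131, -0.162, -0.013]
wrist_force: [-0.1, 0.5, -4.8]
width: 0.0558
```

View pics/s7.png

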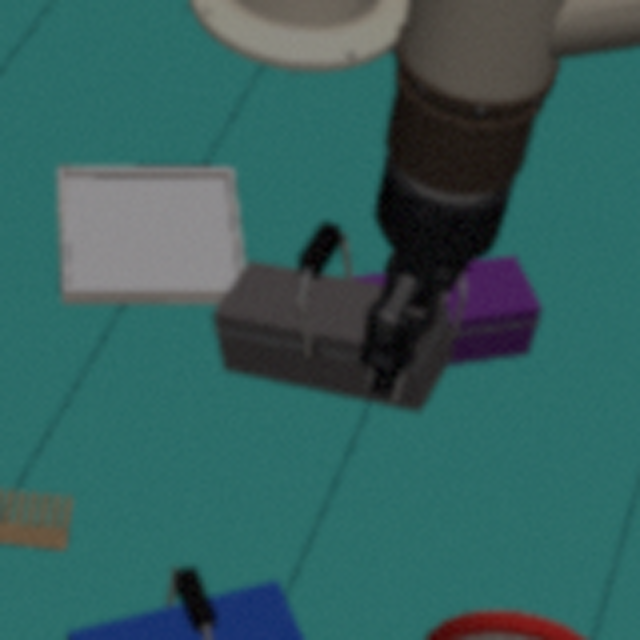

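View pics/w7.png

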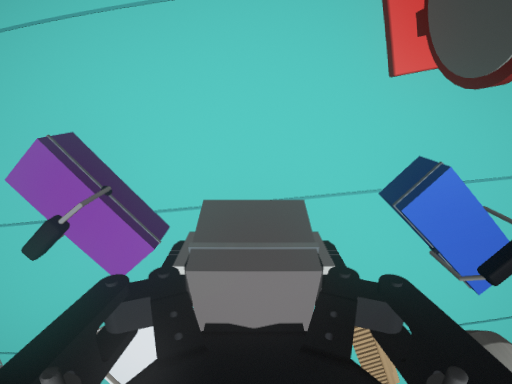

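The box is held at the light end but friction stopped it drooping at about 0.3 rad. Bobbing it vertically should ratchet the heavy end down.

```bash
python3 -m pendant '[0,0,-4.1,0,0,0,-8.2,0,0,0,-4.1,0,0,0,0,0,0,0,-4.1,0,0,0,-8.2,0,0,0,-4.1,0,0,0,0,0,0,0,-4.1,0,0,0,-8.2,0]' 1 20;python3 -c "
from h import *
shot('scene','s8',(240,80,400,240),4)"
```

```text
time_s: 10.33
tcp_pos: [0.5105, 0.2206, 0.2033]
orientation: [3.106, -0.163, -0.059]
wrist_force: [2.5, 2.4, -1.2]
width: 0.0558
```

View pics/s8.png

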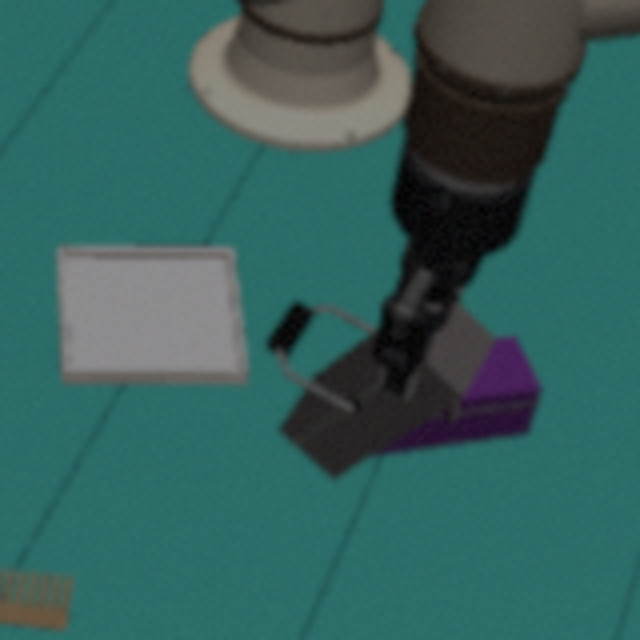

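One round of bobbing took it to about 50–60°. One more.

```bash
python3 -m pendant '[0,0,4,0,0,0,0,0,0,0,-4.1,0,0,0,0,0,0,0,4,0,0,0,0,0,0,0,-4.1,0,0,0,-4.1,0,0,0,-4.1,0]' 1 20;python3 -c "
from h import *
shot('scene','s9',(240,60,400,220),4);shot('wrist','w9')
to([.559,-.182,.24])"
```

```text
time_s: 11.13
tcp_pos: [0.5215, 0.2268, 0.2633]
orientation: [3.128, -0.157, -0.005]
wrist_force: [0.2, -0.2, -3.4]
width: 0.0557
tcp [0.5195 0.2259 0.2604] z [-0.01  -0.013 -1.   ] x [ 0.995 -0.101 -0.009] rows [array([ 8.07, 40.15,  2.53])] t 11.2333
```

View pics/s9.png

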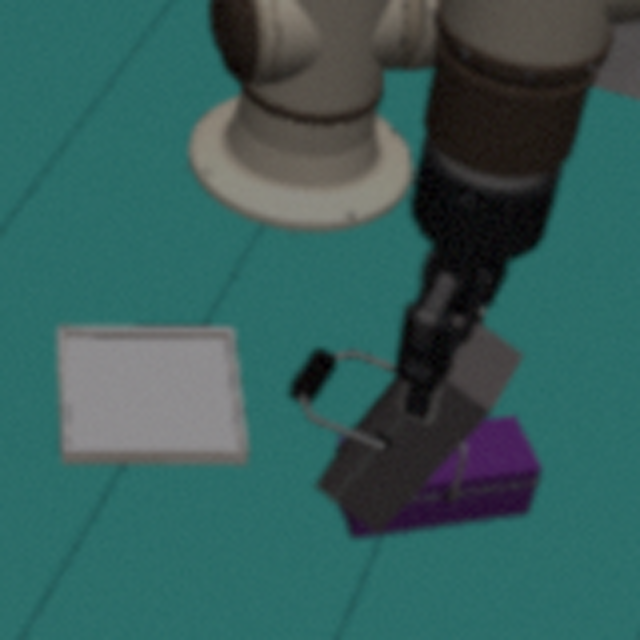

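View pics/w9.png

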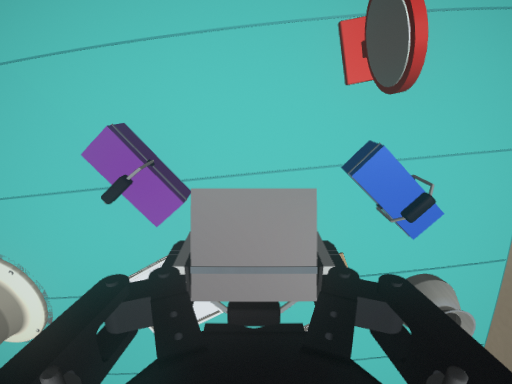

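```bash
cat >> h.py <<'E'
def model(s,th,back=.024,along=.055,gz=.025):
    """box corners on both sides for tilt th given TCP state; heavy dir = world dir perpendicular to tool x, sign toward -y-ish (tool y)"""
    Rm=R.from_rotvec(s['orientation']).as_matrix(); w=Rm[:,1].copy(); w[2]=0; w/=np.linalg.norm(w); n=Rm[:,0].copy(); n[2]=0; n/=np.linalg.norm(n); k=np.array([0,0,1.])
    X=w*np.cos(th)-k*np.sin(th); Z=w*np.sin(th)+k*np.cos(th); G=s['tcp_pos']-Rm[:,2]*back
    C=G-X*(-along)-Z*gz  # centre of underside: grip is at -along (light) 
    return {(hx,side,zz):C+X*hx*.07+n*side*.028+Z*zz for hx in(-1,1) for side in(-1,1) for zz in(0,.05)}
E
python3 - <<'E'
from h import *
c=viewer.calibration('scene'); s=get_state()
print(R.from_rotvec(s['orientation']).as_matrix()[:,1])
for th in(.9,1.0,1.1,1.2,1.3):
    m=model(s,th); print(th,{k:((proj(c,[v])[0]-[240,60])*4).round().astype(int).tolist() for k,v in m.items() if k[1]==1})
E
```

```text
[-0.100984   -0.99479143  0.01386524]
0.9 {(-1, 1, 0): [470, 407], (-1, 1, 0.05): [416, 342], (1, 1, 0): [309, 481], (1, 1, 0.05): [258, 423]}
1.0 {(-1, 1, 0): [471, 403], (-1, 1, 0.05): [411, 342], (1, 1, 0): [324, 493], (1, 1, 0.05): [269, 438]}
1.1 {(-1, 1, 0): [472, 400], (-1, 1, 0.05): [407, 342], (1, 1, 0): [341, 505], (1, 1, 0.05): [281, 453]}
1.2 {(-1, 1, 0): [473, 396], (-1, 1, 0.05): [403, 343], (1, 1, 0): [358, 516], (1, 1, 0.05): [295, 468]}
1.3 {(-1, 1, 0): [473, 392], (-1, 1, 0.05): [399, 344], (1, 1, 0): [377, 525], (1, 1, 0.05): [309, 481]}
```

Corners fit a tilt of about 1.3 rad (75°), well inside the 35° from vertical at which it tips onto its end. Carrying it to above the tray, yawing to keep joint 6 off its limit.

```bash
python3 -m pendant '[0.8,4,0,0.05,1.6,8,0,0.1,2.4,12,0,0.15,3.2,16,0,0.2,4,20,0,0.25,4.8,24,0,0.3,5.5,27.5,0,0.35,6,30,0,0.4,6.3,31.5,0,0.4,6.3,31.5,0,0.4]' 1 20; python3 -c "
from h import *
to([.559,-.182,.24]);print(get_state()['qpos'].round(2))"
```

```text
time_s: 12.07
tcp_pos: [0.5496, -0.0967, 0.2624]
orientation: [3.026, -0.782, -0.016]
wrist_force: [0.7, -0.8, -3.5]
width: 0.0556
tcp [ 0.5496 -0.0967  0.2624] z [-0.014 -0.013 -1.   ] x [ 0.875 -0.484 -0.006] rows [array([4.97, 6.97, 2.34])] t 12.0667
[ 0.12  0.26 -0.1   0.01 -1.23  2.51]
```

```bash
python3 -m pendant '[1.5,2,1,0,2.8,4,2,0,4,5.5,3,0,4.6,6.4,4.5,0,5,7,6,0,5,7,6.5,0,5,7,6.5,0,5,7,6.5,0]' 1 20; python3 -c "
from h import *
to([.559,-.182,.11])
shot('scene','s10',(140,60,300,220),4);shot('wrist','w10');shot('top','t10',(250,130,400,260),4)"
```

```text
time_s: 12.73
tcp_pos: [0.5585, -0.1823, 0.1982]
orientation: [3.026, -0.78, -0.017]
wrist_force: [0.5, -0.8, -3.1]
width: 0.0557
tcp [ 0.5585 -0.1823  0.1982] z [-0.015 -0.013 -1.   ] x [ 0.875 -0.484 -0.007] rows [array([ 0.08, -0.22,  8.81])] t 12.7333
```

View pics/s10.png

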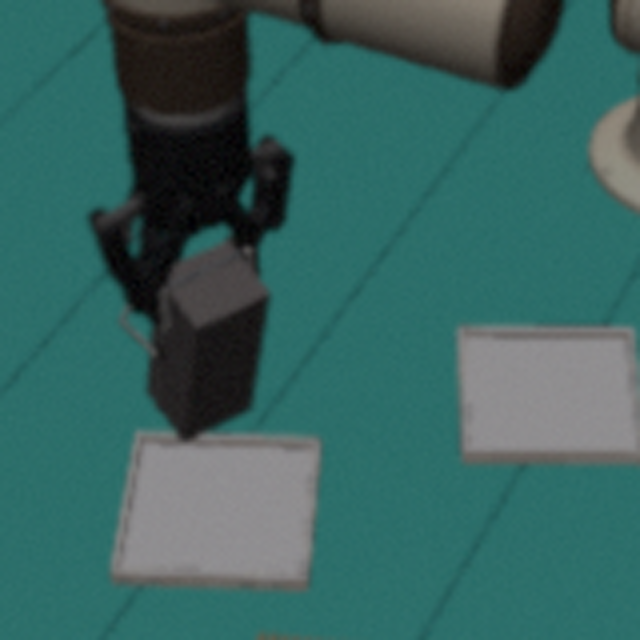

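View pics/t10.png

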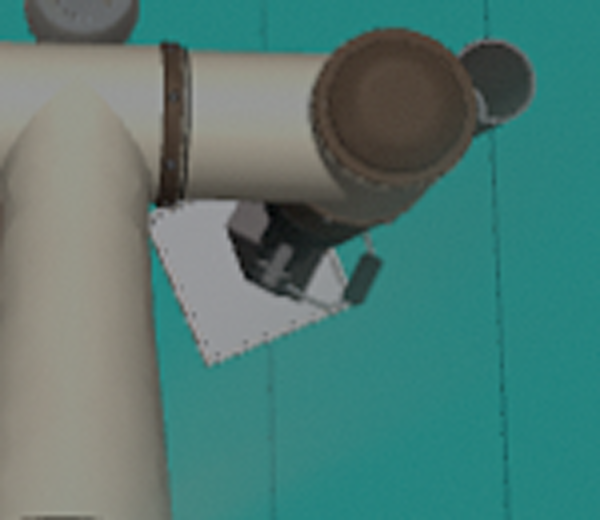

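The box hangs nearly vertical over the tray. Lowering gently.

```bash
python3 -m pendant '[0.1,-0.2,2,0,0.1,-0.2,4,0,0.1,-0.2,5.5,0,0.1,-0.2,6.8,0,0.1,-0.2,7.5,0,0.1,-0.2,8,0,0.1,-0.2,8.2,0,0.1,-0.2,8.2,0]' 1 20; python3 -m pendant '[0,0,0.2,0,0,0,0.4,0,0,0,0.5,0]';python3 -c "
from h import *
to([.559,-.182,.105]);print(get_state()['wrist_force'])
shot('scene','s11',(140,60,300,220),4)"
```

```text
time_s: 13.55
tcp_pos: [0.5605, -0.1821, 0.118]
orientation: [3.027, -0.779, -0.011]
wrist_force: [-0.4, -0.3, -4.4]
width: 0.0555
time_s: 13.8
tcp_pos: [0.5607, -0.1821, 0.1134]
orientation: [3.027, -0.779, -0.01]
wrist_force: [-0.3, -0.2, -4.0]
width: 0.0557
tcp [ 0.5607 -0.1821  0.1134] z [-0.01  -0.014 -1.   ] x [ 0.876 -0.483 -0.002] rows [array([-0.15,  0.06,  0.84])] t 13.8
[-0.32567816 -0.17269435 -4.00179   ]
```

View pics/s11.png

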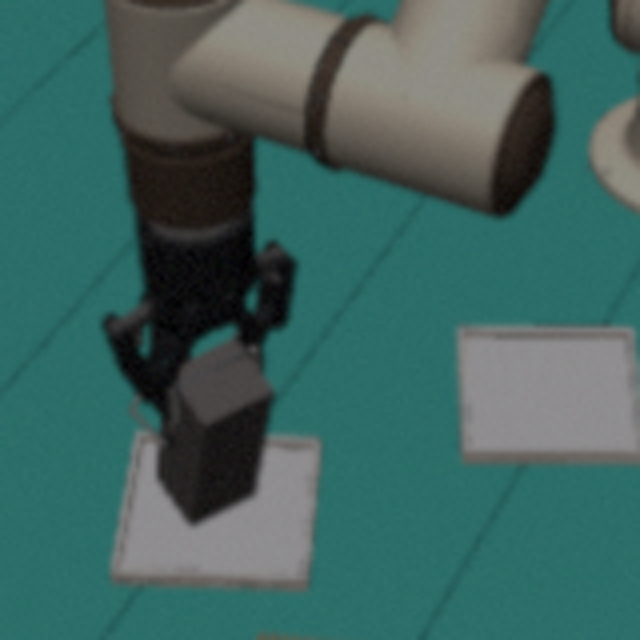

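```bash
python3 -m pendant '[0,0,0.2,0,0,0,0.3,0,0,0,0.3,0]'; python3 -m pendant '[0,0,0.2,0,0,0,0.3,0,0,0,0.3,0]'; python3 -m pendant '[0,0,0.2,0,0,0,0.3,0,0,0,0.3,0]'
```

```text
time_s: 14.1
tcp_pos: [0.5608, -0.1823, 0.1117]
orientation: [3.027, -0.779, -0.009]
wrist_force: [-2.0, 1.5, 5.0]
width: 0.0561
time_s: 14.35
tcp_pos: [0.5608, -0.1824, 0.1115]
orientation: [3.026, -0.777, -0.008]
wrist_force: [-4.8, 2.8, 12.2]
width: 0.0557
time_s: 14.6
tcp_pos: [0.5607, -0.1823, 0.1115]
orientation: [3.026, -0.776, -0.007]
wrist_force: [-4.7, 3.2, 11.9]
width: 0.0558
```

```bash
python3 -c "
from h import *
c,im=shot('scene','s12',(150,100,250,200),6);shot('wrist','w12')
s=get_state()
print(R.from_rotvec(s['orientation']).as_matrix()[:,1])
for th in(1.2,1.3,1.4,1.5,1.57): print(th,{k:((proj(c,[v])[0]-[150,100])*6).round().astype(int).tolist() for k,v in model(s,th).items() if k[0]==1 or k[2]==0})
"
```

```text
[-0.4809656  -0.87655358  0.01805285]
1.2 {(-1, -1, 0): [338, 326], (-1, 1, 0): [233, 378], (1, -1, 0): [294, 460], (1, -1, 0.05): [241, 380], (1, 1, 0): [197, 509], (1, 1, 0.05): [145, 427]}
1.3 {(-1, -1, 0): [337, 321], (-1, 1, 0): [232, 372], (1, -1, 0): [308, 477], (1, -1, 0.05): [254, 402], (1, 1, 0): [211, 527], (1, 1, 0.05): [157, 449]}
1.4 {(-1, -1, 0): [336, 315], (-1, 1, 0): [231, 367], (1, -1, 0): [322, 493], (1, -1, 0.05): [267, 423], (1, 1, 0): [225, 543], (1, 1, 0.05): [171, 471]}
1.5 {(-1, -1, 0): [334, 310], (-1, 1, 0): [229, 361], (1, -1, 0): [336, 507], (1, -1, 0.05): [280, 442], (1, 1, 0): [239, 557], (1, 1, 0.05): [184, 491]}
1.57 {(-1, -1, 0): [333, 306], (-1, 1, 0): [227, 357], (1, -1, 0): [346, 516], (1, -1, 0.05): [290, 455], (1, 1, 0): [249, 566], (1, 1, 0.05): [194, 504]}
```

View pics/s12.png

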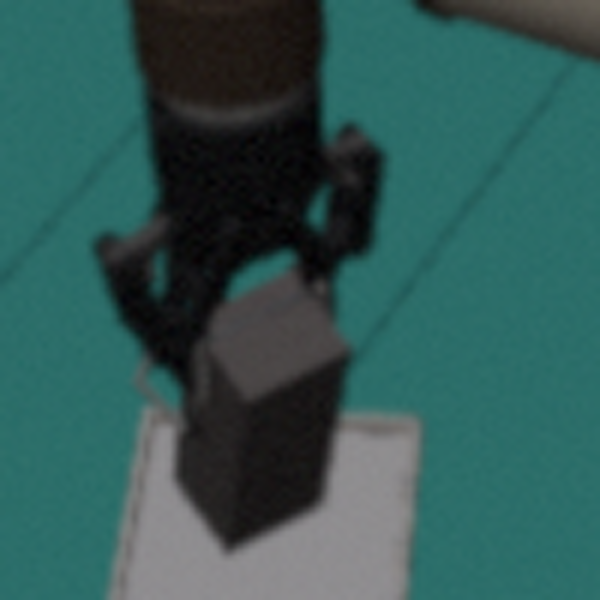

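View pics/w12.png

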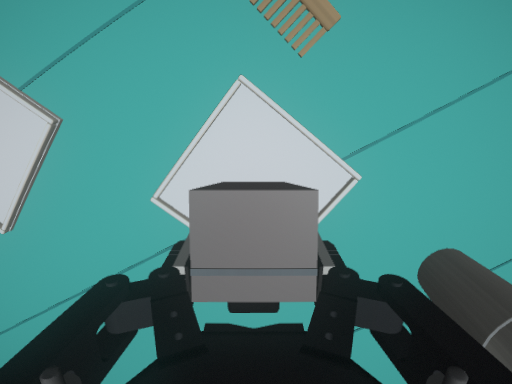

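Corners (230,550) and (322,497) fit a tilt of about 1.42 rad, so the box rests on its back edge, 9° short of upright. Lifting slightly, backing off 19 mm, setting it down again, then tipping it upright over that edge by moving 19 mm forward, so it ends centred.

```bash
python3 -m pendant '[0,0,-0.7,0,0,0,-1.2,0,0,-1,-1.2,0,0,-1.9,-1.2,0,0,-1.9,-1.2,0,0,-1.9,-0.6,0,0,-1.9,-0.1,0,0,-1.9,0.2,0,0,-1.9,0.3,0,0,-1.9,0.3,0]' 1 20
python3 -m pendant '[0,0.3,0.1,0,0,0.6,0.1,0,0,0.9,0.15,0,0,1.2,0.2,0,0,1.5,0.25,0,0,1.8,0.3,0,0,2.0,0.3,0,0,2.0,0.3,0]'
python3 -c "
from h import *
c,im=shot('scene','s13',(150,100,250,200),6)
s=get_state()
to([.559,-.182,.11])
for th in(1.3,1.4,1.5,1.57,1.64): print(th,{k:((proj(c,[v])[0]-[150,100])*6).round().astype(int).tolist() for k,v in model(s,th).items() if k[0]==1})
"
```

```text
time_s: 15.53
tcp_pos: [0.5698, -0.1659, 0.1114]
orientation: [3.026, -0.774, -0.007]
wrist_force: [-4.7, 3.9, 14.9]
width: 0.0555
time_s: 16.2
tcp_pos: [0.5604, -0.1841, 0.1094]
orientation: [3.025, -0.774, -0.005]
wrist_force: [-0.8, 1.4, 6.0]
width: 0.0559
tcp [ 0.5605 -0.1841  0.1094] z [-0.008 -0.018 -1.   ] x [ 0.877 -0.48   0.002] rows [array([-0.23, -0.11, -0.07])] t 16.25
1.3 {(1, -1, 0): [305, 479], (1, -1, 0.05): [251, 403], (1, 1, 0): [209, 528], (1, 1, 0.05): [155, 451]}
1.4 {(1, -1, 0): [319, 494], (1, -1, 0.05): [264, 424], (1, 1, 0): [223, 544], (1, 1, 0.05): [168, 472]}
1.5 {(1, -1, 0): [334, 508], (1, -1, 0.05): [278, 444], (1, 1, 0): [237, 559], (1, 1, 0.05): [182, 492]}
1.57 {(1, -1, 0): [344, 517], (1, -1, 0.05): [288, 457], (1, 1, 0): [246, 568], (1, 1, 0.05): [191, 506]}
1.64 {(1, -1, 0): [353, 525], (1, -1, 0.05): [297, 469], (1, 1, 0): [256, 576], (1, 1, 0.05): [201, 519]}
```

View pics/s13.png

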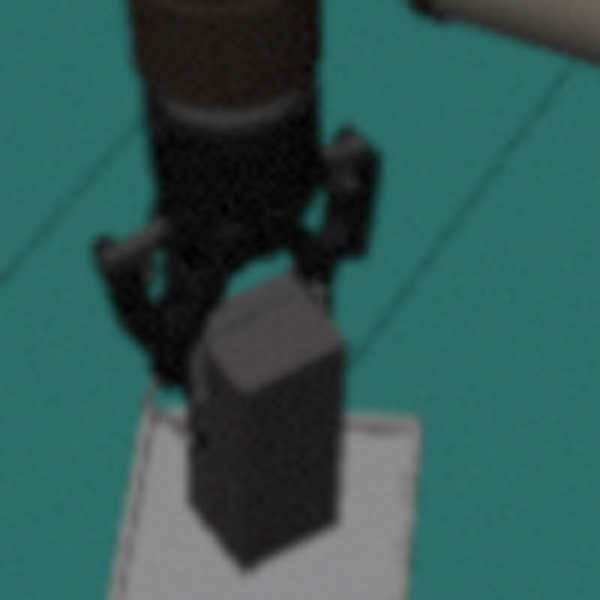

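The corners now match the upright model (1.57): (246,570) observed against (246,568). Releasing gently.

```bash
python3 -m pendant '[0,0,-0.05,0,0,0,-0.1,0,0,0,-0.1,0]' 
python3 -m pendant '[0,0,0,0,0,0,0,0,0,0,0,0,0,0,0,0]' -0.4
python3 -c "
from h import *
shot('scene','s14',(150,100,250,200),6)"
```

```text
time_s: 16.5
tcp_pos: [0.5602, -0.1843, 0.1095]
orientation: [3.025, -0.774, -0.006]
wrist_force: [1.1, 0.3, -1.4]
width: 0.0556
time_s: 16.83
tcp_pos: [0.5602, -0.1844, 0.1095]
orientation: [3.025, -0.774, -0.007]
wrist_force: [-0.5, 1.5, -0.7]
width: 0.0597
```

View pics/s14.png

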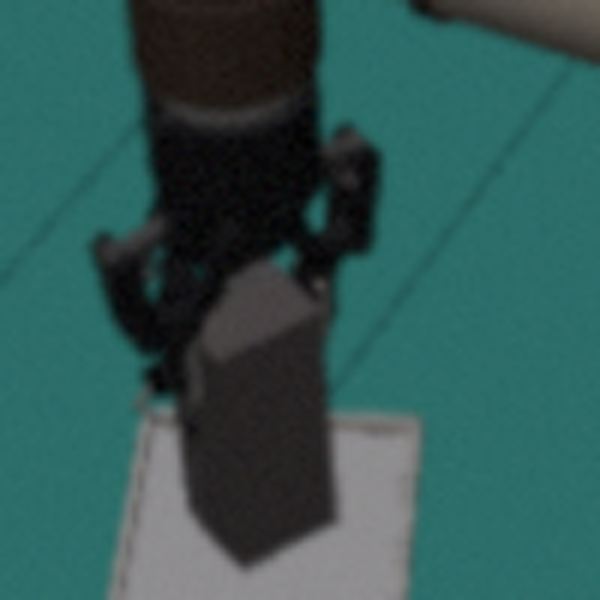

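The box has leaned over toward the handle side on release: its top near corner moved from (247,393) to (218,362) while the bottom corners stayed put. Regripping at once, before it goes further.

```bash
python3 -m pendant '[0,0,0,0,0,0,0,0,0,0,0,0]' 1 20
python3 -c "
from h import *
c,im=shot('scene','s15',(150,100,250,200),6);shot('wrist','w15');shot('top','t15',(250,130,400,260),4)
s=get_state()
for th in(1.57,1.7,1.8,1.9,2.0,2.1): print(th,{k:((proj(c,[v])[0]-[150,100])*6).round().astype(int).tolist() for k,v in model(s,th).items() if k[2]==0})
"
```

```text
time_s: 17.13
tcp_pos: [0.5603, -0.1843, 0.1097]
orientation: [3.025, -0.774, -0.006]
wrist_force: [-1.1, 1.2, 1.3]
width: 0.056
1.57 {(-1, -1, 0): [330, 307], (-1, 1, 0): [224, 358], (1, -1, 0): [343, 516], (1, 1, 0): [246, 567]}
1.7 {(-1, -1, 0): [327, 299], (-1, 1, 0): [221, 350], (1, -1, 0): [361, 530], (1, 1, 0): [263, 582]}
1.8 {(-1, -1, 0): [324, 293], (-1, 1, 0): [219, 344], (1, -1, 0): [375, 538], (1, 1, 0): [276, 590]}
1.9 {(-1, -1, 0): [321, 287], (-1, 1, 0): [216, 338], (1, -1, 0): [388, 544], (1, 1, 0): [289, 597]}
2.0 {(-1, -1, 0): [318, 281], (-1, 1, 0): [213, 332], (1, -1, 0): [400, 548], (1, 1, 0): [300, 601]}
2.1 {(-1, -1, 0): [315, 276], (-1, 1, 0): [209, 327], (1, -1, 0): [412, 550], (1, 1, 0): [311, 603]}
```

View pics/s15.png

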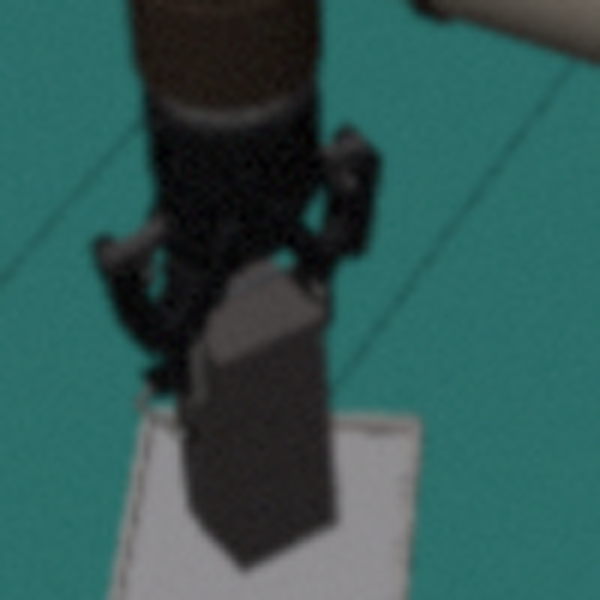

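View pics/w15.png

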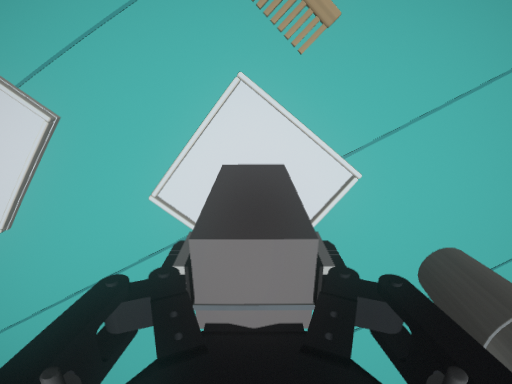

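View pics/t15.png

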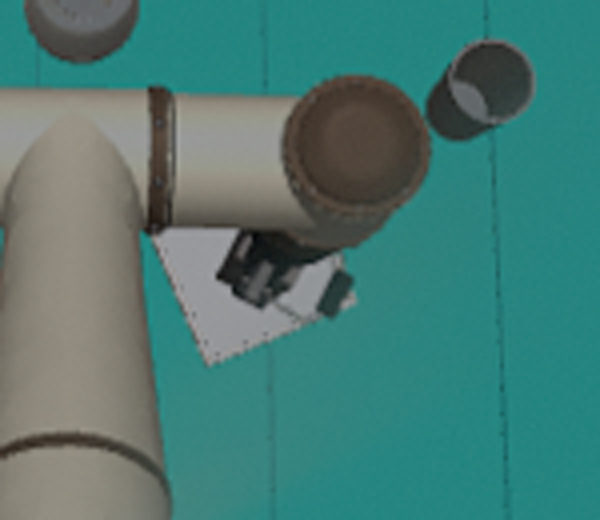

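```bash
python3 -c "
from h import *
c=viewer.calibration('scene');cw=viewer.calibration('wrist')
off=np.array([150,100])
b=cast(c,np.array([[246,569],[336,522],[192,508]])/6+off,.005); print('base',b.round(4).tolist())
for z in(.005,.145): print((proj(c,b+[0,0,z-.005])-off)*6)
B=cast(cw,[[222,165],[284,165]],.005);T=cast(cw,[[190,239],[317,239],[196,306],[313,306]],.145);print('wrist base',B.round(4).tolist(),'top',T.round(4).tolist())
"
```

```text
base [[0.5953, -0.1767, 0.005], [0.5498, -0.1517, 0.005], [0.5717, -0.22, 0.005]]
[[246. 569.]
 [336. 522.]
 [192. 508.]]
[[224.27414869 360.44274514]
 [321.91126817 312.97609613]
 [166.73706324 299.19412389]]
wrist base [[0.5453, -0.1518, 0.005], [0.5949, -0.179, 0.005]] top [[0.5464, -0.1521, 0.145], [0.5947, -0.1785, 0.145], [0.529, -0.1838, 0.145], [0.5782, -0.2107, 0.145]]
```

This corrects my earlier reading. Cast from the wrist view, the base edge is (0.5453,−0.1518)–(0.5949,−0.1790) and the top edge is (0.5464,−0.1521)–(0.5947,−0.1785). So the box is now vertical within about 1 mm over 140 mm. It had been tilted before, and releasing it let it settle on its end. Its centre is about (0.558,−0.187), against the tray's (0.559,−0.182). Releasing fully and retreating.

```bash
python3 -m pendant '[0,0,0,0,0,0,0,0,0,0,0,0,0,0,0,0]' -0.4
python3 -m pendant '[0,0,0,0,0,0,0,0,0,0,0,0,0,0,0,0,0,0,0,0]' -1
python3 -c "
from h import *
shot('scene','s16',(150,100,250,200),6);shot('wrist','w16')"
```

```text
time_s: 17.62
tcp_pos: [0.5603, -0.1844, 0.1096]
orientation: [3.025, -0.774, -0.006]
wrist_force: [0.4, -0.4, -0.0]
width: 0.0602
time_s: 18.03
tcp_pos: [0.5603, -0.1844, 0.1096]
orientation: [3.025, -0.774, -0.006]
wrist_force: [-0.2, 0.1, 0.2]
width: 0.0856
```

View pics/w16.png

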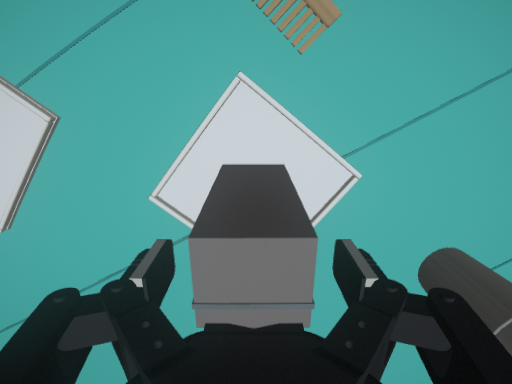

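View pics/s16.png

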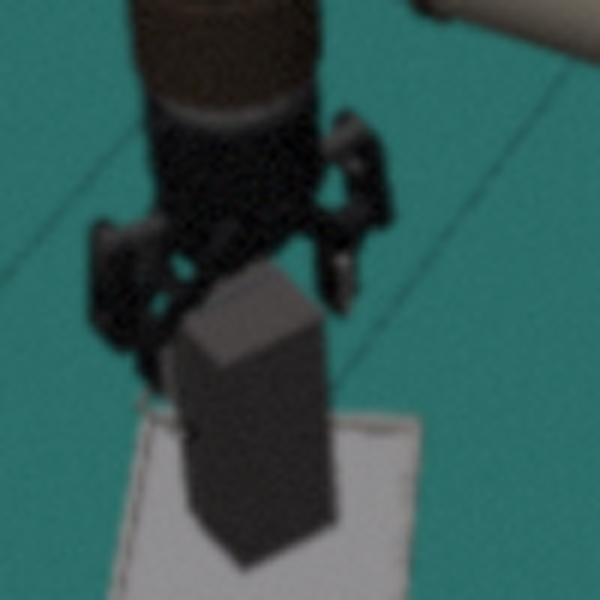

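It stands free between the open fingers. Retreating straight up and away.

```bash
python3 -m pendant '[0,0,-1,0,0,0,-3,0,0,0,-5,0,0,0,-8,0,0,0,-11,0,0,0,-14,0,0,0,-17,0,0,0,-18,0,0,0,-18,0]' -1
python3 -m pendant '[0,-4,0,0,0,-8,0,0,0,-12,0,0,0,-16,0,0,0,-20,0,0,0,-24,0,0,0,-25,0,0,0,-25,0,0]'
python3 -c "
from h import *
c,im=shot('scene','s17');t,_=shot('top','t17')"
```

```text
time_s: 18.88
tcp_pos: [0.5633, -0.1814, 0.2942]
orientation: [3.026, -0.774, 0.007]
wrist_force: [0.0, 0.2, 0.4]
width: 0.085
time_s: 19.55
tcp_pos: [0.6836, 0.0409, 0.2865]
orientation: [3.026, -0.768, 0.0]
wrist_force: [-1.1, -0.2, -0.6]
width: 0.0855
```

View pics/s17.png

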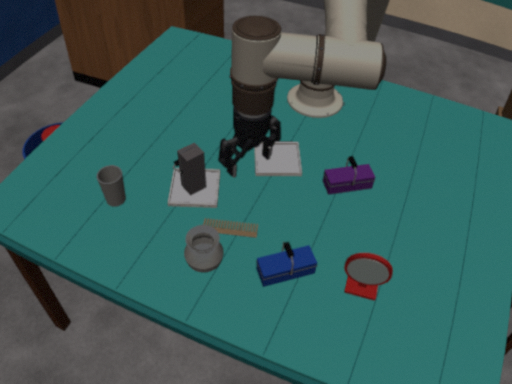

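View pics/t17.png

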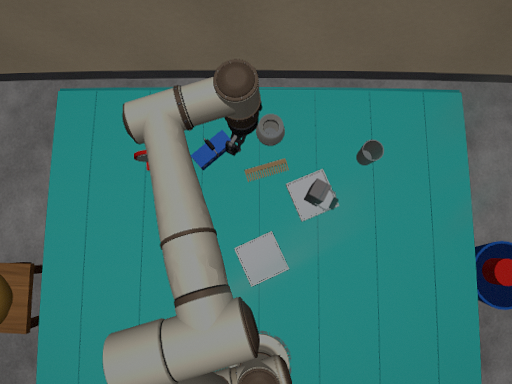

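The box stands by itself about mid-tray, at (192,170) in scene and (318,191) in top. The lota, tumbler, mirror and comb are at their starting pixels. Letting the arm settle, then handing in.

```bash
python3 -m pendant '[0,0,0,0,0,0,0,0,0,0,0,0,0,0,0,0]'; python3 -c "
from h import *
a=cv2.imread('pics/scene0.png');b=cv2.imread('pics/s17.png');c,im=shot('scene','s18')
for n,(x0,y0,x1,y1) in dict(lota=(180,222,228,275),tumbler=(95,162,130,210),mirror=(340,250,396,302),comb=(200,216,262,240)).items(): print(n,cv2.absdiff(a,im)[y0:y1,x0:x1].mean().round(1))
print('box motion',cv2.absdiff(b,im)[140:200,170:210].mean().round(2))
from station import sign_off; print(sign_off())"
```

```text
time_s: 19.98
tcp_pos: [0.6823, 0.0368, 0.2887]
orientation: [3.024, -0.774, 0.003]
wrist_force: [-0.6, -0.1, -0.7]
width: 0.0852
lota 4.6
tumbler 4.2
mirror 4.4
comb 4.8
box motion 1.47
the job is handed in; nothing more can be done
None
```

I handed the job in at about 20 s of the 59 s allowed. The box is standing by itself on the correct white tray (the one farthest right), stone end down; the hand-in itself gave no verdict.

**What I did:** I lifted the grey box by its handle, and the −y end dipped by about 0.35 rad, so the stone is in that half. I laid it back flat and let go. Then I gripped the light end across the long sides and bobbed the arm until the heavy end swung down. Finally I carried the box over, set its edge on the tray floor, tipped it towards upright and released it.

**Last checks:**
- **Upright:** before the final release, the box's base and top edges matched to about 1 mm over its 140 mm length. Pictures after the release and retreat show it standing the same way. It was not moving between the last two pictures.
- **Position:** its centre is about 5 mm from the tray's centre, measured with cameras that are good to about 2 mm.
- **Bystanders:** lota, tumbler, mirror and comb are at their starting pixels in both views. The picture differences there are small (4–5 grey levels, about the same for all four), though I didn't measure their positions in mm.
- **Robot:** gripper open, clear of everything, and no contact force on the wrist.

**A check that disagreed:** before the first release I judged the box fully upright from its bottom corners alone. It was still tilted, and settled onto its end when I opened the fingers. I took that for a fall, gripped it again, measured it as vertical and released it for good.

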